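# Turn the bearing-ball dish to the feed chute

## Robot

A 6-joint arm with a two-finger parallel gripper is mounted at the origin on the work surface. World frame = base frame: x ahead of the robot, y to its left, z up, the work surface at z = 0. Lengths are in m, angles in rad, forces in N, time in s.
With the tool pointing down it reaches from about 0.325 to 0.9 m from the base axis. Payload 3.5 kg.
Tool frame: the origin (TCP) lies on the centre line of the jaws, within the pads' length; the fingertips stand bot.finger_overhang ahead of it and the grasp point (between the pads) lies 5 mm behind it (bot.finger_overhang is the distance from the TCP to the fingertips, in m); z points along the fingers, y is the line along which they close (so a half turn about z gives the same grasp; the last joint's range is limited). The gripper opens to 85 mm and grips with 20 to 120 N. Pads are 22 mm wide; open, the fingers measure 114 mm over their backs; the gripper's body (76 mm by 85 mm) begins 54 mm behind the grasp point. The pads swing forward as they close: fully open they stand 13 mm farther back than shut.
Start: joints at [-1.225, 0.276, -0.026, 1.268, 0, 1.467], TCP at [0.271, -0.563, 0.245] pointing down, gripper open.
Joint ranges: [-3.12, 3.12], [-0.85, 1.88], [-1.08, 1.24], [-1.95, 2.15], [-1.57, 1.53], [-3.14, 3.14]. Speed limits (rad/s): [2.57, 2.57, 3.14, 3.14, 3.14, 3.14].

## Interface

Orientations are given as a unit quaternion [x, y, z, w].
In Python, from workcell import bot gives the robot as it stands. The module is installed in compiled form; this text tells all that it offers.
- The arm moves only by the shell command python3 -m inch 'ROWS' [FORCE]. ROWS is JSON, a list that holds one entry, the list of rows, each a list of 5 numbers: the shift along the world's x, y, z each as a share of 0.1 m, from -1 to 1, then the turn about the world's z as a share of 45 degrees, from -1 to 1, then the opening, from -1 (shut) to 1 (fully open). In form: [[[x, y, z, roll, fingers], ...]]. A call has 1 to 8 rows; each row shifts and turns the commanded pose from where the row before left it; what a row does not reach is not made up. A row lasts 1/12 s, in which the tool goes at most 41.7 mm and 7.16 degrees, less where a joint would pass 70% of its speed; a pose out of reach is approached as far as the arm can. A call with a number of a shift or a turn outside -1 to 1 is refused whole. A call with a gripper value outside its range is refused whole. The fingers move at their own pace and stop on an object; FORCE is the grip in N (left out, the last holds). Time passes only in rows, so rows that do not move let the fingers close. It gives the time, the measured TCP pose, the force, the opening and the grip force at its end, in the units of the state.
- bot.read_state(): the state, without advancing time (a new reading comes with each control period).
- bot.camera(name): name is "scene" or "top" or "wrist"; returns a dict with "color" (384x512x3 uint8, red, green, blue), "fov_y" (degrees; the focal length in pixels is half the picture's height over the tangent of half this angle, whatever the lens; pixels are square), "cx", "cy" (the principal point, pixels), "k1" (the pictures are not rectified: a ray, as slopes to the right and down, at radius r is drawn at 1 + k1 r^2 times it, then the intrinsics apply), "pose" (4x4, takes a point from camera to world coordinates); the wrist camera has in their place "tool_from_camera" (4x4, takes a point from camera to tool coordinates, whose origin is the TCP and whose axes are the flange's). Camera axes: x right, y down, z forward; pixel columns grow to the right and rows downward; lengths in m; the calibration is good to about 2 mm. A picture is of the moment at which its call begins: read the wrist's pose just before it. There is no depth.
- bot.job_done(): hands the job in; it is judged then, once.
The state is a dict: "time_s": time; "joint_positions": joint angles; "dq": joint speeds; "effort": joint torques, N m; "position": TCP position; "tcp_rot": TCP orientation; "wrist_force": force on the tool from outside, world axes, zero at the start; "ft_torque": the same for the moment, N m; "finger_gap": finger opening in m; "grip_force": force on a finger pad.
Only numpy, scipy, OpenCV 4.12 (cv2) and the standard library are available. Lean on these libraries where they do the work, as an engineer would, in place of code of your own. Each camera call takes 0.05 s, during which the arm holds its last target. There are 200 camera calls.

## Task

Lift the blue dish with the loose bearing ball out of the organizer's top tray by its arch handle, turn it about a quarter turn (clockwise seen from above) so that its red pouring lip points straight down the chute, and hold it level with the tip of the lip just above the chute's inlet, ready to be tipped later. Keep the dish level and the ball resting in its middle all the way, never touch the ball, and leave the adapter, gauge and pry tool where they lie. Finish still holding the dish there, off everything else, with the ball still in it: do not pour or put it down.

Things in the scene. Friction and masses are not known exactly. Their poses are not given: they have to be found in the camera images.
- organizer: Fixed stack of three orange plastic trays, 200 (x) x 190 (y) mm, origin on the shelf under its centre. The top tray's floor is 104 mm above the shelf and its wall tops 135 mm; walls 4 mm thick. The dish stands in the top tray.
- dish: Loose blue 12-sided shallow dish with a red lip and a steel arch handle, 100 mm across, rim 24 mm high, about 220 g; origin at the centre of its underside, z up. Its floor is a cone sloping 9 degrees down to the middle, so a hurried move rolls the ball off-centre. The red pouring lip points along the dish's +x, which starts roughly along the organizer's +x.
- dish_bar (a point): Middle of the arch handle's bar, 81 mm above the dish's underside, straight above its centre; axes as the dish's. The straight flat-sided bar runs along the dish's y: 12 mm thick (x), 18 mm tall, 111 mm long, on two uprights at y = +-53 mm. Grip it here from above, fingers closing along the dish's x.
- dish_center (a point): The lowest point of the dish's hollow, 5 mm above its underside on the dish's vertical axis; the ball rests above it.
- lip_tip (a point): Tip of the red pouring lip, on its floor: 78 mm along the dish's +x from the dish's axis, 12 mm above its underside. The lip is 32 mm wide outside, its side walls rise 9 mm.
- ball_center (a point): Centre of the loose steel bearing ball, 20 mm diameter, about 33 g, lying in the dish.
- chute: Fixed aluminium chute on a dark stand with a grey bin at its lower end; origin on the shelf below the inlet. The trough is 40 mm wide inside with 14 mm side walls, and runs down along the chute's +x at 15 degrees, from 20 mm before the inlet point. The lip must point along the chute's +x; this is about a quarter turn clockwise (seen from above) from the organizer's +x.
- chute_inlet (a point): Inlet point: middle of the trough's floor, 120 mm above the shelf, 20 mm in from its upper end; axes as the chute's (x down its run in plan, y across, z up).
- adapter: Bystander: steel breaker bar adapter standing on end, 32 mm diameter, 48 mm tall; origin at the centre of its underside.
- gauge: Bystander: pencil-style stainless tire pressure gauge lying flat, about 150 mm long along its x, 18 mm high; origin under its middle.
- prytool: Bystander: yellow pry tool lying flat, about 185 mm long along its x, 26 mm wide, 10 mm thick; origin under its middle.
Mind the look-alikes: they are no part of the job. Of the things shaped like the dish, the blue one is meant.

How it is judged:
On the way, in this order (a step that is already met when the one before it is completed fails the run):
1. the dish is lifted clear of the top tray, level, with the ball in its middle (z of dish in the frame of organizer above 0.125 m and contact force between dish and organizer below 0.05 N and angle between dish's own z axis and vertical below 0.12 rad and horizontal distance between ball_center and dish_center below 0.025 m), for 0.1 s.
2. the dish is turned about a quarter turn, its lip in line with the chute, still level with the ball in its middle (angle between the x axis of dish and the x axis of chute, either way round below 0.17 rad and angle between dish's own z axis and vertical below 0.12 rad and horizontal distance between ball_center and dish_center below 0.025 m), for 0.1 s.
At the end, for the whole second after the job is handed in: The gripper still holds the dish off everything else, at rest: level within 7 degrees, lip pointing along the chute within 10 degrees, lip tip within 20 mm along and 15 mm across of the inlet point and 6 to 60 mm above it, ball lying in the dish within 15 mm of its middle and at rest (x of lip_tip in the frame of chute_inlet between -0.02 and 0.02 m and y of lip_tip in the frame of chute_inlet between -0.015 and 0.015 m and z of lip_tip in the frame of chute_inlet between 0.006 and 0.06 m and angle between the x axis of dish and the x axis of chute, either way round below 0.17 rad and x of chute_inlet in the frame of dish above 0.03 m and angle between dish's own z axis and vertical below 0.12 rad and horizontal distance between ball_center and dish_center below 0.015 m and contact force between ball and dish above 0.05 N and height (world z) of dish above 0.1 m and contact force between the fingers and dish above 1 N and contact force between dish and organizer below 0.05 N and contact force between dish and chute below 0.05 N and linear speed of dish below 0.02 m/s and linear speed of ball below 0.05 m/s); the arm keeps its last pose, push and grip.
It fails at once if the ball rolls far from the middle of the dish or leaves it (distance between ball_center and dish_center above 0.03 m).
It fails at once if the dish is tilted well off level (angle between dish's own z axis and vertical above 0.2 rad).
It fails at once if the robot touches the ball (contact force between any of the arm, the fingers and ball above 0.05 N).
It fails at once if the adapter, gauge or pry tool is disturbed (distance of any of adapter, gauge, prytool from where it was at the start of the episode above 0.02 m).
It also fails if it takes over 45 s, if anything falls off the work surface, if the arm or the gripper's body presses on something with over 40 N, if the wrist force passes 120 N, or if a joint passes its speed limit or range.

## Working session

There is one attempt and no reset: what is moved stays moved. The work goes in short steps, Python scripts to look and compute and a shell command to move; the robot and the scene stay as the last step left them, time stands still between calls to the robot, and variables do not carry over. Pictures are saved under pics/ and viewed, at most 10 in all, crops included, and the job is handed in when it is done.

```bash
mkdir -p pics; cat > h.py <<'E'
import numpy as np, cv2
from workcell import bot
def K(c):
    f=c["color"].shape[0]/2/np.tan(np.radians(c["fov_y"])/2); return f
def ray(c,u,v):
    f=K(c); d=np.array([(u-c["cx"])/f,(v-c["cy"])/f]); s=d.copy()
    for _ in range(20): s=d/(1+c["k1"]*(s@s))
    P=np.array(c["pose"]); return P[:3,3],P[:3,:3]@np.array([*s,1])
def atz(c,u,v,z):
    o,d=ray(c,u,v); return o+d*(z-o[2])/d[2]
def proj(c,p):
    P=np.array(c["pose"]); q=P[:3,:3].T@(np.array(p)-P[:3,3]); s=q[:2]/q[2]; s=s*(1+c["k1"]*(s@s)); return s*K(c)+[c["cx"],c["cy"]]
def tri(a,b):
    (o1,d1),(o2,d2)=a,b; A=np.c_[d1,-d2]; t=np.linalg.lstsq(A,o2-o1,rcond=None)[0]
    p,q=o1+d1*t[0],o2+d2*t[1]; return (p+q)/2,np.linalg.norm(p-q)
E
python3 - <<'E'
from h import *
import pickle
for n in("scene","top"):
    c=bot.camera(n); pickle.dump(c,open(n+".pkl","wb"))
    im=cv2.resize(c["color"][:,:,::-1],(800,600),interpolation=cv2.INTER_CUBIC); cv2.imwrite(f"pics/{n}.png",im)
    print(n,c["fov_y"],c["k1"],np.round(c["pose"],3).tolist())
print(bot.read_state(),bot.finger_overhang)
E
```

```text
scene 44.99277418785445 0.06207063486651026 [[0.136, 0.786, -0.603, 1.319], [0.991, -0.113, 0.076, 0.072], [-0.008, -0.608, -0.794, 1.096], [0.0, 0.0, 0.0, 1.0]]
top 56.27149120610997 0.025755217317134323 [[0.012, -0.987, 0.16, 0.438], [-1.0, -0.008, 0.025, 0.148], [-0.024, -0.161, -0.987, 0.871], [0.0, 0.0, 0.0, 1.0]]
{'time_s': 0.1, 'joint_positions': array([-1.22537173e+00,  2.77082140e-01, -2.77554004e-02,  1.26797986e+00,
       -1.15580728e-05,  1.46740546e+00]), 'dq': array([-0.00043759, -0.00099264,  0.00264568, -0.00104945, -0.00021668,
       -0.00111585]), 'effort': array([ 2.66199095e-04, -4.46707499e+01,  2.96129179e+01,  8.46888724e-03,
       -6.56541147e-05, -2.10049343e-06]), 'position': array([ 0.27095005, -0.56246556,  0.24425033]), 'tcp_rot': array([ 9.74925576e-01,  2.22528873e-01, -1.27730723e-04, -1.00245042e-03]), 'wrist_force': array([ 1.1991957 ,  0.94132748, -0.51209282]), 'ft_torque': array([-0.00587562,  0.05319387,  0.04234124]), 'grip_force': 0.0, 'finger_gap': 0.08520604265072018} 0.014
```

View pics/scene.png

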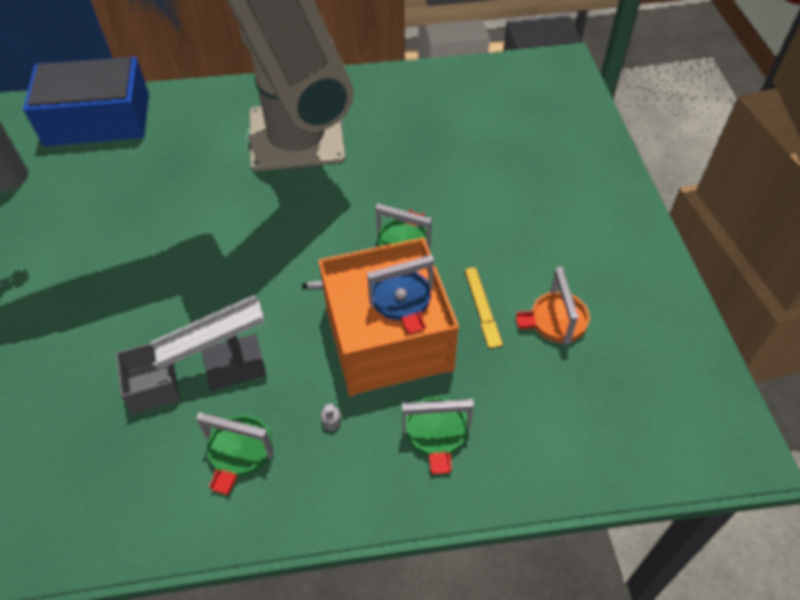

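View pics/top.png

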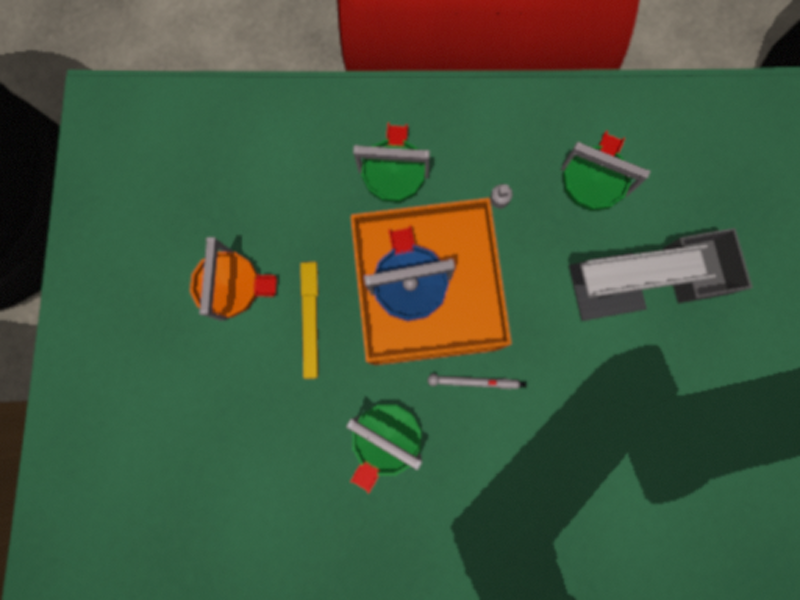

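Look-alikes in the top picture (800x600): green (395,165), green (597,180), green (388,437), orange (228,283). The blue dish is at (410,280) in the orange organizer, with the ball at (410,283) and its lip at (402,240). By the description I choose the blue one. The chute runs from (585,280) on the left (inlet end) to the right. Next are the enlarged crops.

```bash
python3 - <<'E'
from h import *
import pickle
def crop(n,x,y,w,h,s):
    c=pickle.load(open(n+".pkl","rb"))["color"][y:y+h,x:x+w,::-1]
    im=cv2.resize(c,(w*s,h*s),interpolation=cv2.INTER_CUBIC)
    for k in range(0,w,10): cv2.putText(im,str(x+k),(k*s,8),0,.3,(255,255,255)); cv2.line(im,(k*s,10),(k*s,14),(255,255,255))
    for k in range(10,h,10): cv2.putText(im,str(y+k),(0,k*s+3),0,.3,(255,255,255))
    return im
cv2.imwrite("pics/c1.png",crop("top",220,120,110,115,5)[:, :])
cv2.imwrite("pics/c2.png",crop("top",360,140,125,70,6))
cv2.imwrite("pics/c3.png",crop("scene",70,150,230,110,3))
E
```

```text
(no output)
```

View pics/c1.png

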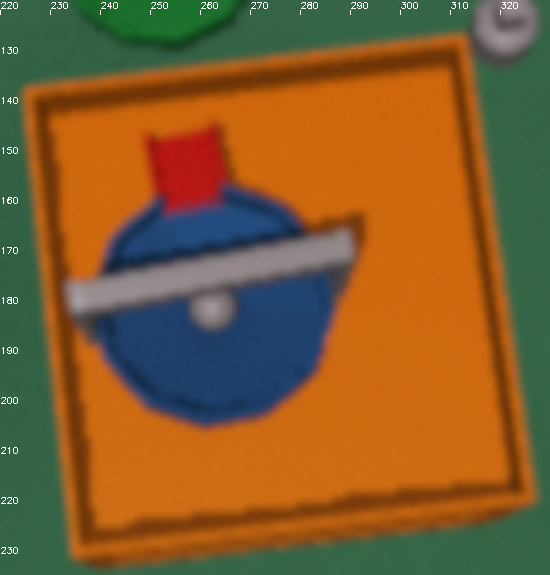

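View pics/c2.png

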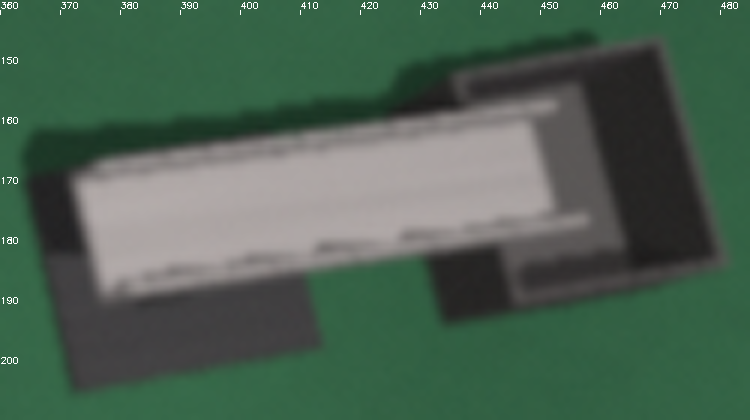

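View pics/c3.png

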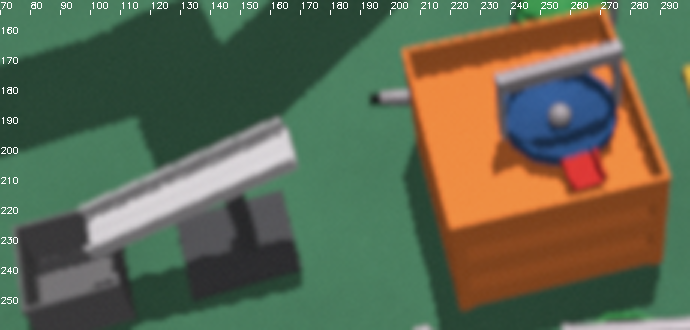

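The crops confirm the blue dish: the bar runs (233,180)–(291,169) in top-image pixels, the ball is at (262,181), the lip end is (249,147)–(263,145). The chute's upper end is (372,170)–(376,189.5), and in the scene view it is (164,190)–(169,203).

```bash
cat > m.py <<'E'
from h import *
import pickle
T=pickle.load(open("top.pkl","rb"));S=pickle.load(open("scene.pkl","rb"))
r=lambda *a:np.round(a,4).tolist()
cor=[atz(T,220+u/5,120+v/5,.135) for u,v in((24,88),(466,38),(535,502),(73,560))]
print("org",r(*[c[:2] for c in cor]),"sides",[round(float(np.linalg.norm(cor[i]-cor[i-1])),4) for i in range(4)],r(*np.mean(cor,0)))
print("org yaw", np.degrees(np.arctan2(*(cor[0]-cor[3])[1::-1])),np.degrees(np.arctan2(*(cor[1]-cor[2])[1::-1])))
print("ball",r(*atz(T,262.2,181.5,.119)),"tri",tri(ray(T,262.2,181.5),ray(S,70+560/3,150+113/3)))
# bar top face: far edge and near edge ends
e=[atz(T,220+u/5,120+v/5,.194) for u,v in((65,283),(350,229))]
print("bar far edge",r(*e), np.linalg.norm(e[0]-e[1]),"yaw lip",np.degrees(np.arctan2(*(e[0]-e[1])[1::-1]))-90)
print("bar ends tri",tri(ray(T,220+67/5,120+296/5),ray(S,70+618/3,150+47/3)),tri(ray(T,220+353/5,120+243/5),ray(S,70+499/3,150+80/3)))
l=[atz(T,220+u/5,120+v/5,.125) for u,v in((147,135),(218,125))]
print("lip end",r(*l),r(*np.mean(l,0)), np.linalg.norm(l[0]-l[1]))
A=tri(ray(T,372.2,169.7),ray(S,164.3,190));B=tri(ray(T,376.3,189.7),ray(S,168.7,203.3))
C=tri(ray(T,452.8,157.2),ray(S,96.7,219.3));D=tri(ray(T,458.3,176.3),ray(S,100.7,233.3))
print("chute corners",A,B,C,D)
# single view at plane of wall tops
t=np.tan(np.radians(15))
for z0 in (.12,.1345):
  p0=np.array([.46,-.12]); yaw=np.radians(-80)
  for _ in range(30):
    out=[]
    for u,v in((375,167.2),(377,189.7),(452.8,157.2),(458.3,176.3)):
        z=z0
        for _ in range(20):
            q=atz(T,u,v,z); z=z0-t*((q[:2]-p0)@[np.cos(yaw),np.sin(yaw)])
        out.append(q)
    hi=(out[0]+out[1])/2; lo=(out[2]+out[3])/2; d=(lo-hi)[:2]; yaw=np.arctan2(d[1],d[0]); p0=hi[:2]+.02*d/np.linalg.norm(d)
  print(z0,"inlet",r(*p0),"yaw",np.degrees(yaw),"L",np.linalg.norm(d),"W",np.linalg.norm(out[0]-out[1]),np.linalg.norm(out[2]-out[3]))
E
python3 m.py
```

```text
org [[0.6653, 0.2405], [0.6881, 0.0528], [0.4915, 0.0272], [0.466, 0.215]] sides [0.2009, 0.1891, 0.1982, 0.1896] [0.5777, 0.1339, 0.135]
org yaw 7.274741317865324 7.419733560841442
ball [0.5739, 0.1601, 0.119] tri (array([0.57415262, 0.16198544, 0.11831071]), np.float64(0.0037178345761345664))
bar far edge [[0.5694, 0.2152, 0.194], [0.5914, 0.1057, 0.194]] 0.11160813248570901 yaw lip 11.354906650164835
bar ends tri (array([0.56522192, 0.21518515, 0.18944823]), np.float64(0.0009391882356856208)) (array([0.58699296, 0.10781426, 0.19044658]), np.float64(0.006925274165092384))
lip end [[0.6478, 0.1883, 0.125], [0.6523, 0.1579, 0.125]] [0.65, 0.1731, 0.125] 0.030757349102148487
chute corners (array([ 0.58958902, -0.064719  ,  0.16918609]), np.float64(0.013434250817972391)) (array([ 0.56468521, -0.08142737,  0.08484538]), np.float64(0.016084836976509607)) (array([ 0.62608642, -0.24047022,  0.1289335 ]), np.float64(0.008377774763023104)) (array([ 0.60437102, -0.27236372,  0.0460658 ]), np.float64(0.027894805244926595))
0.12 inlet [0.585, -0.0974] yaw -78.85115611062551 L 0.19500416399461762 W 0.04831385283022699 0.04430848120371462
0.1345 inlet [0.5822, -0.093] yaw -78.85115611062551 L 0.1912098987608475 W 0.047373793047153424 0.04344635535804779
```

```bash
python3 -m inch '[[[0.12,0.3,0.04,0.07,1],[0.12,0.3,0.04,0.07,1],[0.12,0.3,0.04,0.07,1],[0.12,0.3,0.04,0.07,1],[0.12,0.3,0.04,0.07,1],[0.12,0.3,0.04,0.07,1],[0.12,0.3,0.04,0.07,1],[0.12,0.3,0.04,0.07,1]]]' && python3 -m inch '[[[0.12,0.3,0,0.07,1],[0.12,0.3,0,0.07,1],[0.12,0.3,0,0.07,1],[0.12,0.3,0,0.07,1],[0.12,0.3,0,0.07,1],[0.12,0.3,0,0.07,1],[0.12,0.3,0,0.07,1],[0.12,0.3,0,0.07,1]]]'
```

```text
time_s: 0.77
position: [0.3672, -0.3213, 0.277]
tcp_rot: [0.902, 0.431, -0.0, -0.0]
wrist_force: [1.3, 0.0, 0.2]
finger_gap: 0.0852
grip_force: 0.0
time_s: 1.43
position: [0.4631, -0.0814, 0.277]
tcp_rot: [0.787, 0.618, -0.0, -0.0]
wrist_force: [0.3, 0.4, 0.1]
finger_gap: 0.0853
grip_force: 0.0
```

```bash
python3 -m inch '[[[0.14,0.3,0,0.07,1],[0.14,0.3,0,0.07,1],[0.14,0.3,0,0.07,1],[0.14,0.3,0,0.07,1],[0.14,0.3,0,0.07,1],[0.14,0.3,0,0.07,1],[0.14,0.3,0,0.07,1],[0.13,0.3,0,0.055,1]]]' && python3 -m inch '[[[0,0,0,0,0],[0,0,0,0,0]]]' && python3 - <<'E'
from h import *
from scipy.spatial.transform import Rotation as R
s=bot.read_state(); c=bot.camera("wrist")
M=np.eye(4); M[:3,:3]=R.from_quat(s["tcp_rot"]).as_matrix(); M[:3,3]=s["position"]
c["pose"]=M@np.array(c["tool_from_camera"])
import pickle; pickle.dump(c,open("w.pkl","wb"))
print(s["position"],s["joint_positions"],np.round(c["pose"],3))
im=c["color"][:,:,::-1].copy()
for p in([.574,.160,.194],[.650,.173,.125]):
    print(proj(c,p))
cv2.imwrite("pics/w.png",cv2.resize(im,(800,600)))
E
```

```text
time_s: 2.1
position: [0.5743, 0.1585, 0.2767]
tcp_rot: [0.637, 0.771, -0.0, -0.0]
wrist_force: [-0.3, 0.3, -0.2]
finger_gap: 0.0856
grip_force: 0.0
time_s: 2.27
position: [0.5741, 0.1582, 0.2764]
tcp_rot: [0.638, 0.77, -0.001, -0.0]
wrist_force: [-0.8, 0.7, -0.2]
finger_gap: 0.0639
grip_force: 0.0
[0.5740612  0.15818831 0.27638861] [ 1.60477451e-01  2.10983419e-01 -4.46098000e-02  1.31682598e+00
 -2.64125534e-04  1.54324671e+00] [[ 0.982  0.179  0.054  0.561]
 [ 0.187 -0.94  -0.285  0.231]
 [-0.001  0.29  -0.957  0.405]
 [ 0.     0.     0.     1.   ]]
[259.97066717 197.73474831]
[339.55573862 176.16834934]
```

View pics/w.png

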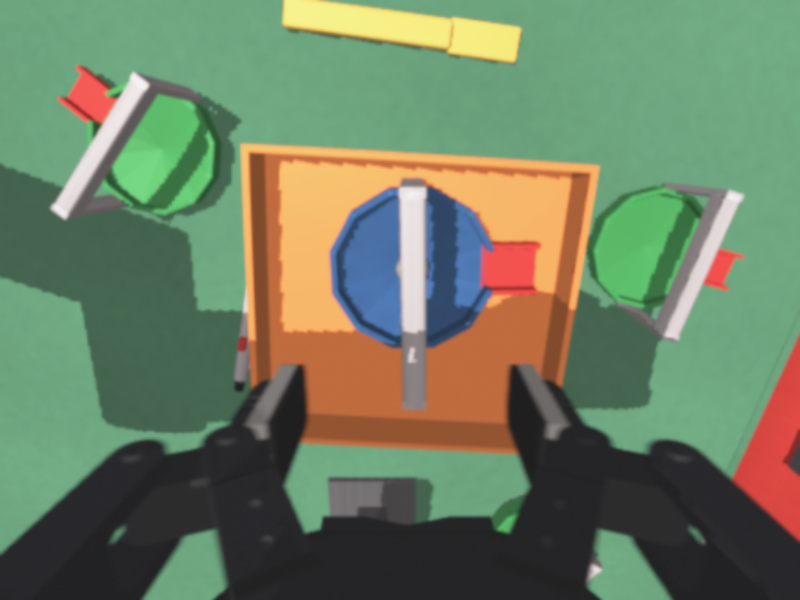

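The wrist picture shows the blue dish's bar from (412,186) to (414,408) in view pixels, between the open fingers, with the lip to the right at (510,268). The alignment is nearly right.

```bash
python3 - <<'E'
from h import *
import pickle
c=pickle.load(open("w.pkl","rb"));k=.64
a=atz(c,412*k,186*k,.194);b=atz(c,414*k,408*k,.194)
print(a,b,np.linalg.norm(a-b),(a+b)/2,"yaw",np.degrees(np.arctan2(*(a-b)[1::-1]))-90)
print("lip",(atz(c,538*k,243*k,.125)+atz(c,536*k,293*k,.125))/2)
E
```

```text
[0.56578568 0.216867   0.194     ] [0.58791355 0.10821198 0.194     ] 0.11088533165234865 [0.57684961 0.16253949 0.194     ] yaw 11.511018161222367
lip [0.65277709 0.17799744 0.125     ]
```

```bash
python3 -m inch '[[[0.015,0.03,-0.1,0.015,0],[0,0,-0.2,0,0],[0,0,-0.2,0,0],[0,0,-0.2,0,0],[0,0,-0.15,0,0],[0,0,-0.07,0,0],[0,0,-0.03,0,0],[0,0,0,0,0]]]' && python3 -m inch '[[[0,0,0,0,-0.4],[0,0,0,0,-0.5],[0,0,0,0,-0.6],[0,0,0,0,-0.65],[0,0,0,0,-0.7],[0,0,0,0,-0.75],[0,0,0,0,-0.8],[0,0,0,0,-0.85]]]' 50
```

```text
time_s: 2.98
position: [0.575, 0.1591, 0.1816]
tcp_rot: [0.634, 0.773, -0.001, -0.0]
wrist_force: [-0.4, 0.4, -0.4]
finger_gap: 0.0432
grip_force: 0.0
time_s: 3.65
position: [0.5766, 0.1601, 0.1832]
tcp_rot: [0.634, 0.773, 0.001, 0.001]
wrist_force: [2.0, -1.1, 3.1]
finger_gap: 0.0108
grip_force: 49.3
```

```bash
python3 -m inch '[[[0,0,0,0,-1],[0,0,0,0,-1],[0,0,0,0,-1],[0,0,0,0,-1],[0,0,0,0,-1],[0,0,0,0,-1]]]' 80 && python3 -m inch '[[[0,0,0.01,0,-1],[0,0,0.02,0,-1],[0,0,0.03,0,-1],[0,0,0.04,0,-1],[0,0,0.05,0,-1],[0,0,0.05,0,-1],[0,0,0.05,0,-1],[0,0,0.05,0,-1]]]' && python3 -m inch '[[[0,0,0.06,0,-1],[0,0,0.06,0,-1],[0,0,0.06,0,-1],[0,0,0.06,0,-1],[0,0,0.06,0,-1],[0,0,0.05,0,-1],[0,0,0.03,0,-1],[0,0,0.01,0,-1]]]' && python3 -m inch '[[[0,0,0,0,-1],[0,0,0,0,-1],[0,0,0,0,-1],[0,0,0,0,-1]]]' && python3 - <<'E'
from h import *
s=bot.read_state(); print(s["position"],s["ft_torque"],s["wrist_force"])
a=bot.camera("scene")["color"][100:240,190:340,::-1]; b=bot.camera("top")["color"][100:240,200:350,::-1]
cv2.imwrite("pics/l.png",cv2.resize(np.hstack([a,b]),(800,373),interpolation=cv2.INTER_CUBIC))
E
```

```text
time_s: 4.15
position: [0.5767, 0.1601, 0.1833]
tcp_rot: [0.634, 0.773, 0.001, 0.001]
wrist_force: [2.0, 0.1, 5.0]
finger_gap: 0.0104
grip_force: 78.8
time_s: 4.82
position: [0.5757, 0.1599, 0.213]
tcp_rot: [0.634, 0.773, 0.0, 0.0]
wrist_force: [-0.2, -0.2, -3.0]
finger_gap: 0.0103
grip_force: 78.0
time_s: 5.48
position: [0.5761, 0.1599, 0.2522]
tcp_rot: [0.634, 0.773, 0.0, 0.0]
wrist_force: [0.6, 0.8, -3.2]
finger_gap: 0.0104
grip_force: 78.0
time_s: 5.82
position: [0.5754, 0.1599, 0.2508]
tcp_rot: [0.634, 0.773, -0.0, -0.0]
wrist_force: [-0.1, 0.8, -3.4]
finger_gap: 0.0105
grip_force: 78.0
[0.57538128 0.15986519 0.25084745] [-0.0426483   0.03342349  0.01596725] [-0.12687895  0.84105653 -3.37015691]
```

View pics/l.png

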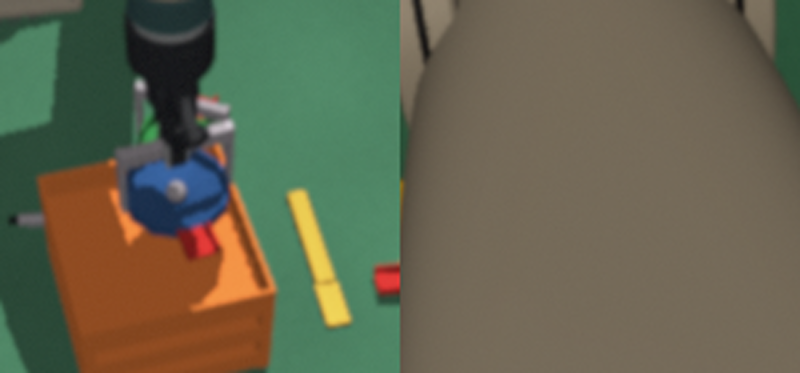

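```bash
python3 -m inch '[[[0,-0.02,0,-0.03,-1],[0,-0.04,0,-0.06,-1],[-0.005,-0.06,0,-0.09,-1],[-0.005,-0.08,0,-0.09,-1],[-0.005,-0.1,0,-0.09,-1],[-0.005,-0.12,0,-0.09,-1],[-0.005,-0.12,0,-0.09,-1],[-0.005,-0.12,0,-0.09,-1]]]' && python3 -m inch '[[[-0.005,-0.12,0,-0.09,-1],[-0.005,-0.12,0,-0.09,-1],[-0.005,-0.12,0,-0.09,-1],[-0.005,-0.12,0,-0.09,-1],[-0.005,-0.12,0,-0.09,-1],[-0.005,-0.12,0,-0.09,-1],[-0.005,-0.12,0,-0.09,-1],[-0.005,-0.1,0,-0.09,-1]]]' && python3 -m inch '[[[0,-0.08,0,-0.09,-1],[0,-0.055,0,-0.09,-1],[0,-0.03,0,-0.09,-1],[0,-0.02,0,-0.09,-1],[0,0,0,-0.09,-1],[0,0,0,-0.09,-1],[0,0,0,-0.08,-1],[0,0,0,-0.035,-1]]]' && python3 -m inch '[[[0,0,0,0,-1],[0,0,0,0,-1],[0,0,0,0,-1],[0,0,0,0,-1],[0,0,0,0,-1],[0,0,0,0,-1]]]' && python3 - <<'E'
from h import *
s=bot.read_state(); print(s["position"],s["tcp_rot"],s["joint_positions"])
a=bot.camera("scene");b=bot.camera("top")
import pickle; pickle.dump((a,b),open("f.pkl","wb"))
a=a["color"][110:260,70:290,::-1]; b=b["color"][90:240,280:500,::-1]
cv2.imwrite("pics/f.png",cv2.resize(np.vstack([a,b]),(440*9//10*2//2*2,540*2//2),interpolation=cv2.INTER_CUBIC))
E
```

```text
time_s: 6.58
position: [0.5726, 0.0933, 0.2513]
tcp_rot: [0.805, 0.593, -0.0, 0.0]
wrist_force: [1.1, 0.4, -2.9]
finger_gap: 0.0105
grip_force: 78.0
time_s: 7.25
position: [0.5686, -0.0011, 0.2513]
tcp_rot: [0.939, 0.344, -0.0, 0.0]
wrist_force: [0.8, -0.5, -3.4]
finger_gap: 0.0103
grip_force: 78.0
time_s: 7.92
position: [0.5686, -0.0188, 0.2513]
tcp_rot: [0.996, 0.095, -0.0, 0.0]
wrist_force: [0.8, -0.6, -3.7]
finger_gap: 0.0106
grip_force: 78.0
time_s: 8.42
position: [0.5687, -0.0186, 0.2513]
tcp_rot: [0.995, 0.097, -0.0, -0.0]
wrist_force: [-0.6, -0.2, -2.9]
finger_gap: 0.0102
grip_force: 78.0
[ 0.5686532  -0.01861579  0.25129996] [ 9.95317169e-01  9.66629838e-02 -9.28326616e-06 -1.16940189e-05] [-1.46343291e-01  1.74373488e-01 -1.42239036e-01  1.25420746e+00
  1.82297886e-05  2.80162106e+00]
```

View pics/f.png

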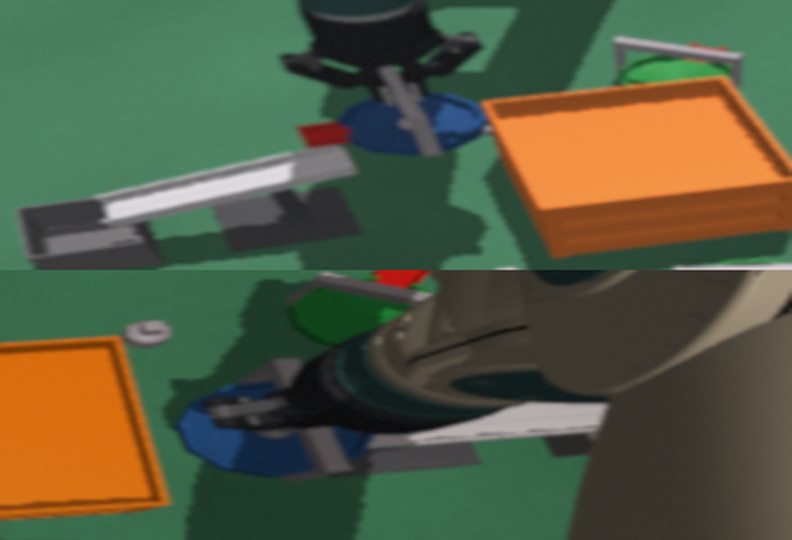

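The dish is beside the chute, level, with the ball at mid-dish (405,122) and the lip end (301,128)–(308,147) above the chute inlet. I'll lower it gently and check the lip against the chute in the scene view.

```bash
python3 -m inch '[[[0,0,-0.01,0,-1],[0,0,-0.03,0,-1],[0,0,-0.04,0,-1],[0,0,-0.05,0,-1],[0,0,-0.04,0,-1],[0,0,-0.03,0,-1],[0,0,-0.02,0,-1],[0,0,0,0,-1]]]' && python3 -m inch '[[[0,0,0,0,-1],[0,0,0,0,-1],[0,0,0,0,-1],[0,0,0,0,-1],[0,0,0,0,-1],[0,0,0,0,-1]]]' && python3 - <<'E'
from h import *
import pickle
a,b=pickle.load(open("f.pkl","rb"))
l=[atz(a,70+u/3.6,110+v/3.6,.192) for u,v in((301,128),(308,147))]
print("lip end before lowering",l,np.mean(l,0))
# chute in the scene view: wall-top corners
t=np.tan(np.radians(15)); z0=.1335; p0=np.array([.583,-.095]); yaw=np.radians(-79); d=np.array([np.cos(yaw),np.sin(yaw)])
S=pickle.load(open("scene.pkl","rb"))
for u,v in((164.3,189.7),(168.7,203.3),(96.7,219.3),(100.7,233.3)):
    z=z0
    for _ in range(20): q=atz(S,u,v,z); z=z0-t*((q[:2]-p0)@d)
    r=q[:2]-p0; print("scene corner along/across",r@d, r@[-d[1],d[0]],q)
c=bot.camera("scene"); im=c["color"][130:250,80:240,::-1].copy()
im=cv2.resize(im,(800,600),interpolation=cv2.INTER_CUBIC)
n=np.array([-d[1],d[0]])
def mk(p,col):
    u=(proj(c,p)-[80,130])*5; cv2.circle(im,(int(u[0]),int(u[1])),4,col,1)
for s in(-.02,0,.17):
  for w in(-.02,.02):
    q=p0+d*s+n*w; mk([*q,.12-t*s+.0135],(0,255,255))
for w in(-.016,.016): mk([*(p0+n*w),.162+.009],(255,0,255))
cv2.imwrite("pics/g.png",im)
E
```

```text
time_s: 9.18
position: [0.5682, -0.0186, 0.2285]
tcp_rot: [0.995, 0.097, -0.001, -0.0]
wrist_force: [0.4, -0.2, -3.0]
finger_gap: 0.0101
grip_force: 78.0
time_s: 9.68
position: [0.5688, -0.0186, 0.2295]
tcp_rot: [0.995, 0.097, 0.0, 0.0]
wrist_force: [0.2, 0.6, -2.8]
finger_gap: 0.0103
grip_force: 78.0
lip end before lowering [array([ 0.45294275, -0.09338444,  0.192     ]), array([ 0.47251019, -0.08842683,  0.192     ])] [ 0.46272647 -0.09090563  0.192     ]
scene corner along/across -0.02248078832547895 -0.016034801419118592 [ 0.56297027 -0.07599183  0.13952371]
scene corner along/across -0.024031897330997573 0.030666874745477343 [ 0.60851794 -0.06555812  0.13993933]
scene corner along/across 0.16202890042341908 -0.01805520536758843 [ 0.59619309 -0.25749707  0.09008449]
scene corner along/across 0.15750010309924065 0.0293128146974432 [ 0.64182669 -0.24401323  0.09129797]
```

View pics/g.png

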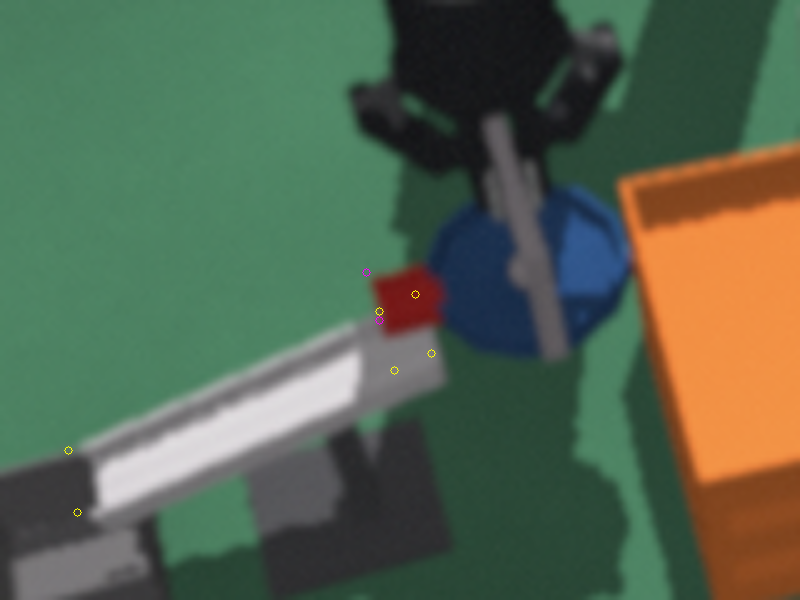

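The lip end at (375,278)–(385,333) sits over the trough's upper end, within about 5 mm of the target. The ball is mid-dish at (520,270), and the wrist force is unchanged, so nothing is touching. All of this is well inside tolerance, so I'm handing in.

```bash
python3 -c "
from workcell import bot
print(bot.job_done())"
```

```text
the job is handed in; nothing more can be done
None
```

I handed the job in with the blue dish held level, its lip about 42 mm above the chute inlet and within about 5 mm of it in plan, and the ball resting in the middle; no verdict was returned.

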